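# Test the bench safety switch

## Task

Test the safety switch on the sloping bench power box: squeeze the guard's grip, slide the guard off the test button to the last notch on the lever's side, and let go so that it locks there. Then press the round test button until the big lever drops, and lift the lever back up until it stays fully up. Leave the guard parked in that last notch and do not disturb the other things on the bench.

Things in the scene. Friction and masses are not known exactly. Their poses are not given: they have to be found in the camera images.
- console: White sheet-steel bench power box, 370 mm wide (y), 220 mm deep, 165 mm high at the back, fixed. Its face looks away from the robot. Origin: middle of its underside, 90 mm behind its front edge; x points to its back (roughly to the robot), y to the left of a person facing the box, z up. Its top face slopes 35 degrees from level, from z = 30 mm at the front edge rising to the back.
- face_edge (a point): Middle of the lower (front) edge of the sloping face. Its axes are those of the face: x = U up the slope, y = V to the left of a person facing it, z = N out of the face (35 degrees from vertical, leaning away from the robot). U, V, N values in the other entries are measured from this point. The face runs to U 235 mm and V +-185 mm.
- roll_bar (a point): Middle of a 14 mm steel roll bar across the face along V, at U 208 mm, N 122 mm, with posts at V +-172 mm. It stands 88 mm up the slope from the button's axis and blocks a gripper that points straight down at the button: come in along -N, tool tilted about 35 degrees, fingertips pointing down and back towards the robot.
- guard_grip (a point): Centre of the guard's squeeze grip, U 35, N 45 mm, V -100 mm at the start. Two upright plates (30 mm along U, 6 mm thick, N 20 to 65 mm), 54 mm over their outsides along V: the right one (-V) is fixed to the guard, the left one (+V) is sprung and is squeezed towards it. Under them the carriage, top at N 20 mm; 14 mm up the slope of the plates a riser. The point is midway between the plates as unsqueezed.
- guard_window (a point): Centre of the guard's clear window in an aluminium edge, 80 mm wide along V, U 64 to 162 mm, N 41 to 47 mm, at the start over the test button. It moves with the grip.
- park_grip (a point): Where guard_grip lies when the guard is parked in the last notch (U 35, V 0, N 45 mm). Fixed on the box.
- guard (a joint): Slide of the guard along +V (m): about 0 locked over the button, 0.05 a middle notch (not wanted), 0.10 the last notch. A stop ends the travel at 0.1025; each notch has about 3 mm of play either way. Slides with about 2 N once unlocked.
- squeeze (a joint): Travel of the sprung grip plate (m): 0 = out, 0.014 = fully squeezed (grip then 40 mm over its outsides). Needs 4 to 9 N. It lifts a pawl from the notched steel rail, free from about 0.012 on: squeeze fully (15 to 30 N grip) and hold while sliding. Let go at a notch and it springs back to 0, locked; between notches it does not spring back fully.
- button_top (a point): Centre of the top of the round grey test button, 34 mm across, at U 120, V -100 mm; top at N 30 mm when out. It moves into the face along -N. Round it is a 44 mm black collar, 7 mm high.
- test_button (a joint): Press of the test button (m): 0 = out, 0.007 = fully in. Pressing takes up to about 6 N; the lever trips at about 0.004 and takes about 0.3 s to fall. The button springs back by itself, and the lever cannot stay up while it is pressed.
- lever_bar (a point): Centre of the lever's black crossbar: 70 mm along V, 14 mm thick, 18 mm high, on a stem 24 mm wide, 10 mm thick. The lever pivots about V at U 100, V 120, N -20 mm (under the face); bar centre 95 mm from the pivot. Up: bar at U 146, N 63 mm; dropped: U 54, N 63 mm, with free space under and before it.
- lever (a joint): Swing of the lever (rad): 0 = fully up (leans 0.5 rad up the slope from N), 1.0 = dropped (leans 0.5 rad down the slope). Sprung over a dead centre at 0.15: below it the lever snaps up and stays, above it it falls to 1.0. Lifting takes up to about 6 N, pushing the bar up the slope from its lower side. When up, a push of about 1 N on the bar trips it.
- multimeter: Bystander: yellow multimeter, 150 x 75 x 36 mm, lying beside the box. Origin at the centre of its underside. Leave it.
- spool: Bystander: grey reel, 60 mm across, 50 mm high, standing beside the box. Origin at the centre of its underside. Leave it.
- parts_tray: Bystander: blue two-part tray, 150 x 100 x 40 mm. Origin at the centre of its underside. Leave it.

How it is judged:
By the outcome, as a careful person would: the job done as asked, in the order asked, and still so for the second after the job is handed in, with the robot touching nothing.
It also fails if it takes over 53 s, if anything falls off the work surface, if the arm or the gripper's body presses on something with over 40 N, if the wrist force passes 120 N, or if a joint passes its speed limit or range.

## Robot

A 6-joint arm with a two-finger parallel gripper is mounted at the origin on the work surface. World frame = base frame: x ahead of the robot, y to its left, z up, the work surface at z = 0. Lengths are in m, angles in rad, forces in N, time in s.
With the tool pointing down it reaches from about 0.2 to 0.875 m from the base axis. Payload 3.4 kg.
Tool frame: the origin (TCP) lies between the finger pads; the fingertips stand 25 mm ahead of it and the grasp point (between the pads) lies 6 mm ahead of it (r.nose_length is the z of the fingertips in the tool frame, in m); z points along the fingers, y is the line along which they close (so a half turn about z gives the same grasp; the last joint's range is limited). The gripper opens to 94 mm and grips with 3 to 60 N. Pads are 16 mm wide; open, the fingers measure 119 mm over their backs; the gripper's body (75 mm by 177 mm) begins 78 mm behind the grasp point.
Start: joints at [1.083, 0.276, 1.505, -0, 1.361, -0.121], TCP at [0.206, 0.537, 0.23] pointing down, gripper open.
Joint ranges: [-2.89, 2.89], [-0.75, 2.08], [0.22, 2.7], [-1.18, 4.32], [0.11, 2.71], [-2.7, 2.7]. Speed limits (rad/s): [2.57, 2.57, 3.14, 3.14, 3.14, 3.14].

## Interface

Orientations are given as a unit quaternion [w, x, y, z].
In Python, from plant import r, gripper_to, inverse_kinematics, vision, models, telemetry gives the robot as it stands. Calls block until the motion is done:
- r.move_to(position, orientation): joint-space move of the TCP to a pose.
- r.move_l(position, rot=None, vel=0.15, guard=None): straight line of the TCP; rot=None keeps the orientation; vel is the mean speed in m/s. With guard (N) it stops when the force on the tool has changed by that much, and returns True; else False.
- r.movej(angles): joint-space move.
- gripper_to(opening, f_grip=None): finger opening in m; f_grip is the grip in N (None keeps the last); returns when the fingers have stopped.
- r.hold(seconds).
- inverse_kinematics(position, orientation): joint angles nearest the present ones, or None.
- vision.snapshot(name): name is "scene" or "top" or "wrist"; returns the picture (420x560x3 uint8, red, green, blue); there is no depth.
- vision.get_calibration(name): a dict with "fx", "fy", "cx", "cy" (pixels), "position" and "orientation" of the camera in the world. Camera axes: x right, y down, z forward; pixel columns grow to the right and rows downward; lengths in m; the calibration is good to about 2 mm. The wrist camera is an equidistant fisheye: a pixel r from the principal point sees the ray r / f radians off the axis. A picture is of the moment at which its call begins: read the wrist's pose just before it. get_calibration takes no time and is no camera call; for the wrist camera it gives the pose at the moment of the call.
A pose or a line that the arm cannot do raises r.PlanningError and nothing moves.
- r.sign_off(): hands the job in; it is judged then, once.
Trained networks look in the newest picture that a camera, given by its name, has taken for a name from the list of things; names that differ only in an ending like _2 or _b are one class to them, and where a whole thing is asked for, a point or a joint stands for the part that bears it (a point fixed in the world has none). Each returns a list of dicts, best first, with "score" (0 to 1); they miss things now and then, are a little off and sometimes report something else, mostly with a low value. They report only what shows in the picture. A call takes as long as a camera call.
- models.boxes_of(thing, camera): "at" ([x, y, z] in m, in world coordinates, good to about 4 mm: the middle of the surface that is visible of it).
- models.regions_of(thing, camera): "pixels" (420x560 bool, what is visible of it).
- models.mark_of(thing, camera): "at" ([x, y, z] in m, in world coordinates, good to about 4 mm: a listed point, or the origin of a listed thing).
Readings, each from a call of its own:
- telemetry.current_t(): time.
- telemetry.current_joints(): joint angles.
- telemetry.current_dq(): joint speeds.
- telemetry.current_joint_efforts(): joint torques, N m.
- telemetry.current_ee_pos(): TCP position.
- telemetry.current_tool_rot(): TCP orientation.
- telemetry.current_wrist_force(): force on the tool from outside, world axes, zero at the start.
- telemetry.current_torque(): the same for the moment, N m.
- telemetry.current_opening(): finger opening in m.
- telemetry.current_finger_force(): force on a finger pad.
Only numpy, scipy, OpenCV 4.12 (cv2) and the standard library are available. Lean on these libraries where they do the work, as an engineer would, in place of code of your own. Each camera call takes 0.05 s, during which the arm holds its last target. There are 200 camera calls.

## Working session

There is one attempt and no reset: what is moved stays moved. The work goes in short steps, each a Python script; the robot and the scene stay as the last script left them, time stands still between calls to the robot, and variables do not carry over. Pictures are saved under pics/ and viewed, at most 10 in all, crops included, and the job is handed in when it is done.

```bash
mkdir -p pics; ls; python3 - <<'E'
from plant import r, vision, models, telemetry
import cv2, numpy as np
a=[]
for n in ("scene","top"):
    im=vision.snapshot(n); a.append(im)
    c=vision.get_calibration(n); print(n,np.round(c["position"],3))
    for t in ("console","face_edge","roll_bar","guard_grip","park_grip","button_top","lever_bar","guard_window","multimeter","spool","parts_tray"):
        try: print(t,[(np.round(d["at"],4).tolist(),round(d["score"],2)) for d in models.mark_of(t,n)[:2]])
        except Exception as e: print(t,e)
    cv2.imwrite(f"pics/{n}.png",im[:,:,::-1])
print(telemetry.current_t(),telemetry.current_tool_rot())
E
```

```text
pics
scene [ 1.263 -0.289  0.644]
console [([0.5346, -0.0865, -0.0003], 0.84)]
face_edge [([0.6194, -0.0727, 0.0293], 0.91)]
roll_bar [([0.6195, -0.0738, 0.0879], 0.16)]
guard_grip [([0.6005, 0.0251, 0.0884], 0.83)]
park_grip [([0.619, -0.073, 0.088], 0.87)]
button_top []
lever_bar [([0.5656, -0.2056, 0.1684], 0.96)]
guard_window [([0.5374, 0.0154, 0.1334], 0.82)]
multimeter [([0.6051, -0.384, 0.0002], 0.78)]
spool [([0.7452, -0.2903, 0.0016], 0.69)]
parts_tray [([0.4693, 0.1991, 0.0018], 0.96), ([0.6024, 0.0252, 0.085], 0.72)]
top [0.362 0.023 1.471]
console [([0.5336, -0.0957, -0.0008], 0.58)]
face_edge [([0.6198, -0.0684, 0.0296], 0.7)]
roll_bar [([0.62, -0.0704, 0.0915], 0.56)]
guard_grip [([0.5986, 0.0239, 0.0865], 0.58)]
park_grip [([0.619, -0.074, 0.0924], 0.94)]
button_top []
lever_bar [([0.5638, -0.2121, 0.1678], 0.59)]
guard_window [([0.535, 0.0135, 0.1309], 0.77)]
multimeter [([0.6019, -0.3845, 0.003], 0.68), ([0.6209, -0.0708, 0.0908], 0.22)]
spool [([0.7443, -0.2927, 0.004], 0.73)]
parts_tray [([0.4736, 0.1944, 0.004], 0.91)]
1.2 [-5.13239570e-06  1.82379903e-01  9.83228137e-01  4.14861706e-05]
```

```bash
cat > h.py <<'E'
import numpy as np, cv2, json, os
from scipy.optimize import least_squares
from scipy.spatial.transform import Rotation as R
s,c=np.sin(np.radians(35)),np.cos(np.radians(35))
def loc(u,v,n): # mm -> console frame, m
    return np.array([-.09+(u*c-n*s)/1e3, v/1e3, .03+(u*s+n*c)/1e3])
def T(p,q): 
    x,y,t=p; q=np.asarray(q); C,S=np.cos(t),np.sin(t)
    return np.array([x+C*q[0]-S*q[1], y+S*q[0]+C*q[1], q[2]])
P=json.load(open('pose.json')) if os.path.exists('pose.json') else None
def W(u,v,n): return T(P,loc(u,v,n))
def axes():
    o=W(0,0,0); return [(W(*(1000*e))-o) for e in np.eye(3)]
def proj(cal,pts):
    o=np.array(cal["orientation"]); Rm=R.from_quat(o[[1,2,3,0]])
    q=Rm.inv().apply(np.atleast_2d(pts)-np.array(cal["position"]))
    return np.c_[cal["fx"]*q[:,0]/q[:,2]+cal["cx"],cal["fy"]*q[:,1]/q[:,2]+cal["cy"]]
E
python3 - <<'E'
import h,json,cv2
from h import *
from plant import vision
D=[((0,0,0),[.6194,-.0727]),((0,0,0),[.6198,-.0684]),((35,-100,45),[.6005,.0251]),((35,-100,45),[.5986,.0239]),((35,0,45),[.619,-.073]),((35,0,45),[.619,-.074]),
((146,120,63),[.5656,-.2056]),((146,120,63),[.5638,-.2121]),((113,-100,44),[.5374,.0154]),((113,-100,44),[.535,.0135])]
f=least_squares(lambda p:np.concatenate([T(p,loc(*q))[:2]-w for q,w in D]),[.534,-.09,-2.95])
print(f.x, np.round(f.fun.reshape(-1,2)*1e3,1).tolist()); 
json.dump(f.x.tolist(),open('pose.json','w')); h.P=f.x.tolist()
pts=[(0,-185,0),(0,185,0),(235,-185,0),(235,185,0),(208,-172,122),(208,172,122),(120,-100,30),(35,-127,65),(35,-73,65),(64,-140,47),(64,-60,47),(162,-140,47),(162,-60,47),(146,85,63),(146,155,63)]
for n in("scene","top"):
    im=cv2.imread(f"pics/{n}.png"); px=proj(vision.get_calibration(n),np.array([W(*q) for q in pts]))
    if n=="top": x0,y0=np.clip(px.min(0)-30,0,None); x1,y1=px.max(0)+30
    else: x0,y0,x1,y1=0,0,560,420
    k=800/(x1-x0); k=min(k,600/(y1-y0)); 
    x0,y0,x1,y1=map(int,(x0,y0,x1,y1))
    im=cv2.resize(im[y0:y1,x0:x1],None,fx=k,fy=k,interpolation=cv2.INTER_CUBIC)[:600,:800]
    for q in px: cv2.drawMarker(im,(int((q[0]-x0+.5)*k),int((q[1]-y0+.5)*k)),(255,0,255),0,10,1)
    cv2.imwrite(f"pics/{n}_o.png",im)
E
```

```text
[ 0.53347761 -0.09016754 -2.94095149] [[2.3, 0.5], [1.9, -3.8], [-1.6, 0.1], [0.3, 1.3], [-0.1, 0.2], [-0.1, 1.2], [-1.8, -0.9], [0.0, 5.6], [-1.6, -3.1], [0.8, -1.2]]
```

View pics/scene_o.png

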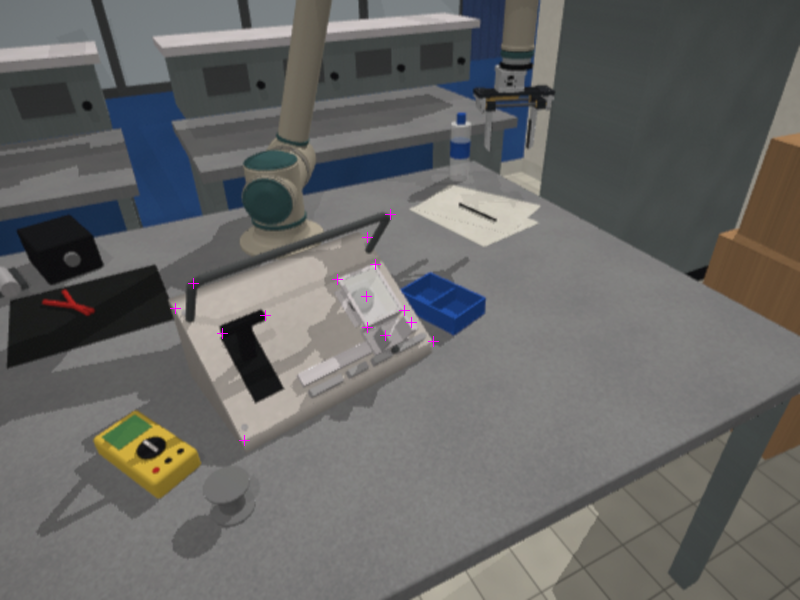

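View pics/top_o.png

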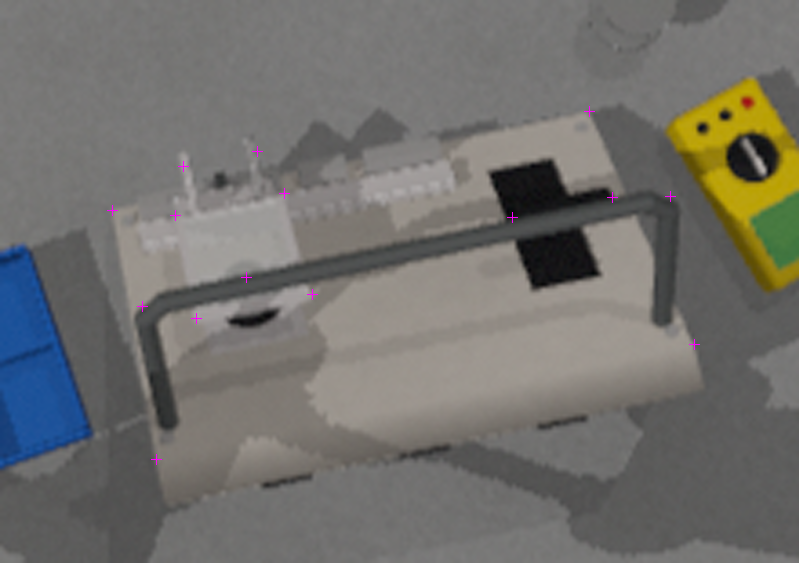

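The overlay agrees with the scene picture: the grip plates are near (385,335) and (410,322), the button near (366,296) and the lever bar near (243,325). In the top view it's off by about 3–4 mm, with the bar corner at (655,200). I'll move to the pre-grasp and refine there with the wrist camera.

```bash
cat >> h.py <<'E'
def quat(sign=1):
    U,V,N=axes(); z=-N; y=sign*V; x=np.cross(y,z)
    q=R.from_matrix(np.c_[x,y,z]).as_quat(); return q[[3,0,1,2]]
TIP=.025
def tcp(u,v,ntip): return W(u,v,ntip+25) # TCP position for fingertips at ntip
E
python3 - <<'E'
from h import *
from plant import r,inverse_kinematics as ik,telemetry as t,vision,models
print([np.round(a,3) for a in axes()], r.nose_length, "rollL",W(208,-172,122))
for s_ in(1,-1):
    for q in [(35,-250,180),(35,-105,120),(35,-105,26),(35,-5,26),(120,-100,24),(30,120,48),(125,120,48)]:
        j=ik(tcp(*q),quat(s_)); print(s_,q,np.round(tcp(*q),3),None if j is None else np.round(j,2))
E
```

```text
[array([-0.803, -0.163,  0.574]), array([ 0.199, -0.98 ,  0.   ]), array([0.562, 0.114, 0.819])] 0.025 rollL [0.48899989 0.07630782 0.24924045]
1 (35, -250, 180) [0.659 0.19  0.218] [ 0.18  0.84  0.68 -0.01  2.23  1.55]
1 (35, -105, 120) [0.654 0.042 0.169] [ 0.02  0.8   0.89 -0.12  2.05  1.36]
1 (35, -105, 26) [0.601 0.031 0.092] [ 0.    0.76  1.17 -0.12  1.82  1.38]
1 (35, -5, 26) [ 0.621 -0.067  0.092] [-0.11  0.78  1.11 -0.19  1.83  1.26]
1 (120, -100, 24) [0.533 0.012 0.139] [-0.02  0.62  1.32 -0.13  1.79  1.36]
1 (30, 120, 48) [ 0.663 -0.186  0.107] [-0.24  0.86  0.91 -0.27  1.92  1.1 ]
1 (125, 120, 48) [ 0.586 -0.202  0.161] [-0.29  0.71  1.1  -0.29  1.88  1.07]
-1 (35, -250, 180) [0.659 0.19  0.218] [ 0.18  0.84  0.68 -0.01  2.23 -1.59]
-1 (35, -105, 120) [0.654 0.042 0.169] [ 0.02  0.8   0.89 -0.12  2.05 -1.78]
-1 (35, -105, 26) [0.601 0.031 0.092] [ 0.    0.76  1.17 -0.12  1.82 -1.76]
-1 (35, -5, 26) [ 0.621 -0.067  0.092] [-0.11  0.78  1.11 -0.19  1.83 -1.88]
-1 (120, -100, 24) [0.533 0.012 0.139] [-0.02  0.62  1.32 -0.13  1.79 -1.78]
-1 (30, 120, 48) [ 0.663 -0.186  0.107] [-0.24  0.86  0.91 -0.27  1.92 -2.04]
-1 (125, 120, 48) [ 0.586 -0.202  0.161] [-0.29  0.71  1.1  -0.29  1.88 -2.07]
```

```bash
python3 - <<'E'
from h import *
from plant import r,telemetry as t,vision,models
q=quat()
r.move_to(tcp(35,-250,200),q)
r.move_to(tcp(35,-105,110),q)
cal=vision.get_calibration("wrist"); im=vision.snapshot("wrist")
for n in("guard_grip","button_top","guard_window","park_grip","face_edge","lever_bar"):
    print(n,[(np.round(d["at"],4).tolist(),round(d["score"],2)) for d in models.mark_of(n,"wrist")[:1]])
for n,p in dict(guard_grip=(35,-100,45),button_top=(120,-100,30),guard_window=(113,-100,44),park_grip=(35,0,45),face_edge=(0,0,0),lever_bar=(146,120,63)).items(): print(n,np.round(W(*p),4))
def fish(pts):
    o=np.array(cal["orientation"]); p=R.from_quat(o[[1,2,3,0]]).inv().apply(pts-np.array(cal["position"]))
    rr=np.hypot(p[:,0],p[:,1]); k=np.arctan2(rr,p[:,2])/rr
    return np.c_[cal["cx"]+cal["fx"]*k*p[:,0],cal["cy"]+cal["fy"]*k*p[:,1]]
pts=[(20,-127,65),(50,-127,65),(20,-73,65),(50,-73,65),(0,-185,0),(120,-100,30),(64,-140,47),(64,-60,47),(162,-140,47),(162,-60,47),(0,0,0),(50,-127,20),(50,-73,20)]
px=fish(np.array([W(*p) for p in pts]))
im=cv2.resize(im[:,:,::-1],None,fx=1.42,fy=1.42,interpolation=cv2.INTER_CUBIC)
for a in px: cv2.drawMarker(im,tuple(int(v) for v in a*1.42+.7),(255,0,255),0,8,1)
cv2.imwrite("pics/w1.png",im); print(t.current_t(),np.round(t.current_ee_pos(),4),tcp(35,-105,110))
E
```

```text
guard_grip [([0.5963, 0.0295, 0.0876], 0.72)]
button_top []
guard_window [([0.5357, 0.016, 0.1284], 0.79)]
park_grip []
face_edge [([0.6187, -0.0704, 0.0285], 0.69)]
lever_bar []
guard_grip [0.5989 0.0252 0.0869]
button_top [0.5223 0.0096 0.1234]
guard_window [0.5358 0.0123 0.1309]
park_grip [ 0.6189 -0.0728  0.0869]
face_edge [ 0.6217 -0.0722  0.03  ]
lever_bar [ 0.5638 -0.2065  0.1653]
4.3333 [0.6489 0.0415 0.1609] [0.64853014 0.0403811  0.1606607 ]
```

View pics/w1.png

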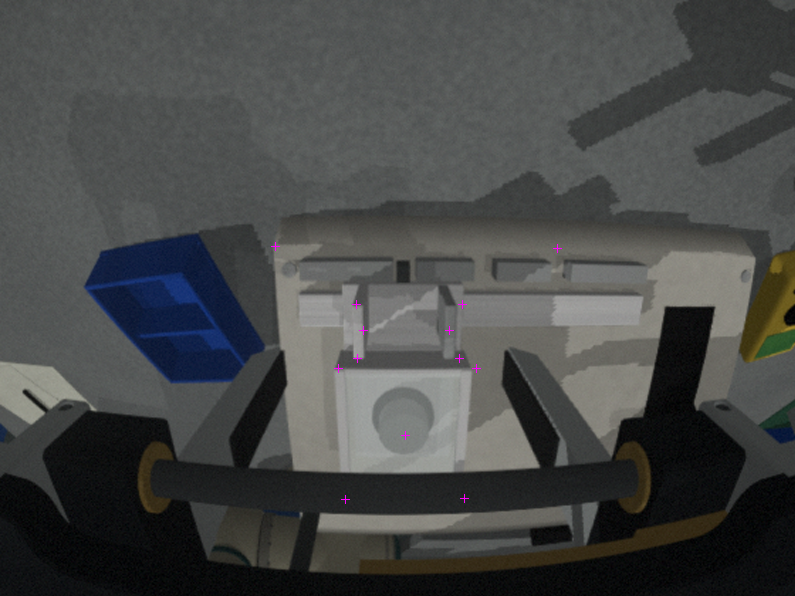

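The grip lies between x 344 and 463, rows 285–358, and the window's lower edge runs (338,368)–(471,368) with the markers on it. I'll zoom in on the plates to check them.

```bash
python3 -c "
import cv2
im=cv2.imread('pics/w1.png')[230:480,260:580]
cv2.imwrite('pics/w1c.png',cv2.resize(im,None,fx=2.4,fy=2.4,interpolation=cv2.INTER_CUBIC))"
```

```text
(no output)
```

View pics/w1c.png

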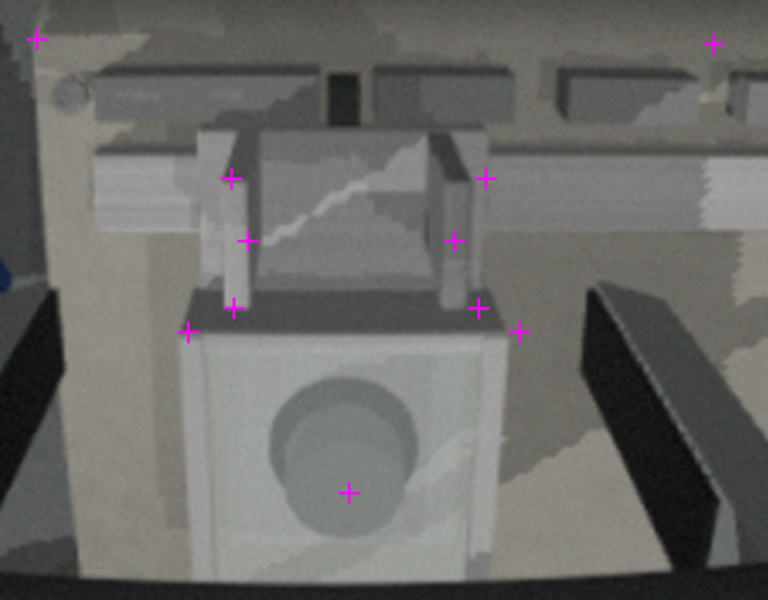

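The plates sit about 2 mm further to -V than my model (tops at x 224–248 and 441–472, against markers at 232 and 486). U agrees. I'll grip at the squeezed centre, V about -109, and slide.

```bash
python3 - <<'E'
from h import *
from plant import r,gripper_to,telemetry as t
q=quat()
print("hit",r.move_l(tcp(35,-108.5,60),q,vel=.15,guard=10), r.move_l(tcp(35,-108.5,28),q,vel=.06,guard=10))
def st(m): print(m,round(t.current_t(),2),"open",round(t.current_opening(),4),"pad",np.round(t.current_finger_force(),1),"F",np.round([a@np.array(t.current_wrist_force()) for a in axes()],1))
st("down"); gripper_to(.03,25); r.hold(.2); st("grip")
E
```

```text
hit False False
down 5.5 open 0.0937 pad 0.0 F [ 0.7 -0.7  0. ]
grip 6.58 open 0.0397 pad 25.0 F [-1.2 -0.8  1. ]
```

```bash
python3 - <<'E'
from h import *
from plant import r,gripper_to,telemetry as t
q=quat(); V=axes()[1]
def st(m): print(m,round(t.current_t(),2),"open",round(t.current_opening(),4),"pad",np.round(t.current_finger_force(),1),"F",np.round([a@np.array(t.current_wrist_force()) for a in axes()],1))
p0=np.array(t.current_ee_pos())
h_=r.move_l(p0+.097*V,q,vel=.06,guard=12); st(h_)
if not h_: print(r.move_l(p0+.106*V,q,vel=.02,guard=9)); st("end")
print("slid",(np.array(t.current_ee_pos())-p0)@V)
E
```

```text
False 8.34 open 0.0397 pad 25.0 F [-0.7 -0.1  1.6]
False
end 8.94 open 0.0394 pad 25.0 F [-1.  -6.9  2.7]
slid 0.1042530671925617
```

```bash
python3 - <<'E'
from h import *
from plant import r,gripper_to,telemetry as t,vision,models
q=quat(); U,V,N=axes()
def st(m): print(m,round(t.current_t(),2),"open",round(t.current_opening(),4),"pad",np.round(t.current_finger_force(),1),"F",np.round([a@np.array(t.current_wrist_force()) for a in axes()],1))
p0=np.array(t.current_ee_pos())
r.move_l(p0-.003*V,q,vel=.03); st("back")
gripper_to(.052); st("part"); gripper_to(.090); r.hold(.1); st("rel")
p=np.array(t.current_ee_pos()); r.move_l(p+.09*N,q,vel=.2)
im=vision.snapshot("wrist")
for n in("guard_grip","button_top"): print(n,[(np.round(d["at"],4).tolist(),round(d["score"],2)) for d in models.mark_of(n,"wrist")[:1]])
print(W(35,0,45),W(120,-100,30))
cv2.imwrite("pics/w2.png",cv2.resize(im[:,:,::-1],None,fx=1.42,fy=1.42,interpolation=cv2.INTER_CUBIC))
E
```

```text
back 9.25 open 0.0396 pad 25.0 F [-0.7 -0.8  0.6]
part 9.68 open 0.0518 pad 2.1 F [-0.6  3.7  2.7]
rel 10.53 open 0.0899 pad 0.0 F [ 0.1 -1.2  0.3]
guard_grip [([0.6146, -0.0644, 0.0885], 0.83)]
button_top [([0.5249, 0.0109, 0.1244], 0.81)]
[ 0.6188701  -0.07280062  0.08693702] [0.52227817 0.00960191 0.12340373]
```

View pics/w2.png

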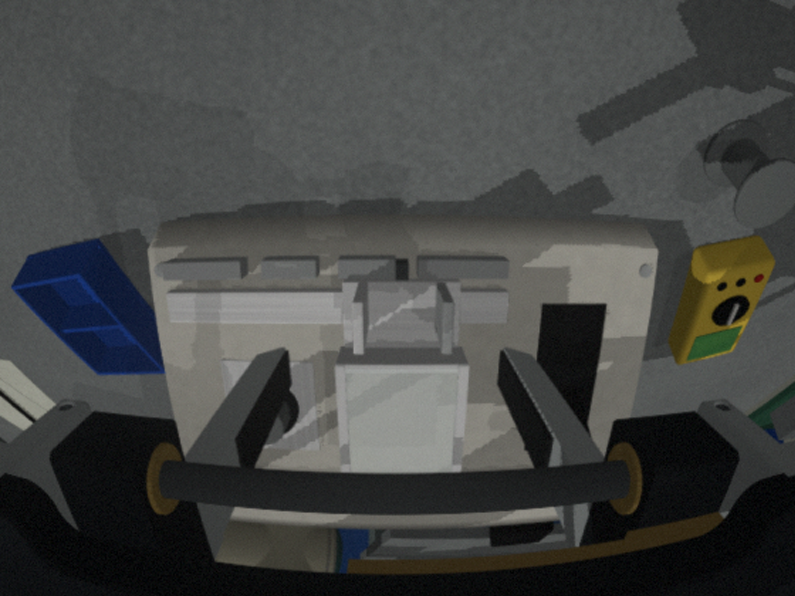

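The guard is parked: the plates are fully apart again and the window no longer covers the button, which shows near (290,410). Now I'll press the button.

```bash
python3 - <<'E'
from h import *
from plant import r,gripper_to,telemetry as t,vision,models
q=quat(); U,V,N=axes()
def st(m): print(m,round(t.current_t(),2),"p",np.round(((np.array(t.current_ee_pos())-W(0,0,0))@np.array([U,V,N]).T)*1e3,1),"F",np.round([a@np.array(t.current_wrist_force()) for a in axes()],1))
r.move_l(tcp(119,-101,90),q,vel=.2); gripper_to(0,25)
r.move_l(tcp(119,-101,40),q,vel=.15,guard=10); st("above")
print(r.move_l(tcp(119,-101,18),q,vel=.025,guard=11)); st("pressed"); r.hold(.5); st("held")
r.move_l(tcp(119,-101,110),q,vel=.2); st("up")
im=vision.snapshot("scene")
for n in("lever_bar","guard_grip"): print(n,[(np.round(d["at"],4).tolist(),round(d["score"],2)) for d in models.mark_of(n,"scene")[:1]])
print(W(54,120,63),W(146,120,63),W(35,0,45))
cv2.imwrite("pics/s2.png",cv2.resize(im[:,:,::-1][120:320,100:340],None,fx=3,fy=3,interpolation=cv2.INTER_CUBIC))
E
```

```text
above 13.93 p [ 119.  -100.9   65.4] F [-0.2  0.3 -0.1]
True
pressed 14.65 p [ 118.8 -100.9   48. ] F [0.7 0.3 4.4]
held 15.15 p [ 118.8 -101.    48. ] F [ 1.6 -0.2  6.4]
up 15.74 p [ 119.  -101.1  133.9] F [ 0.4 -0.3 -0.4]
lever_bar []
guard_grip []
[ 0.63765142 -0.19143752  0.11257971] [ 0.56380127 -0.20645699  0.16534874] [ 0.6188701  -0.07280062  0.08693702]
```

View pics/s2.png

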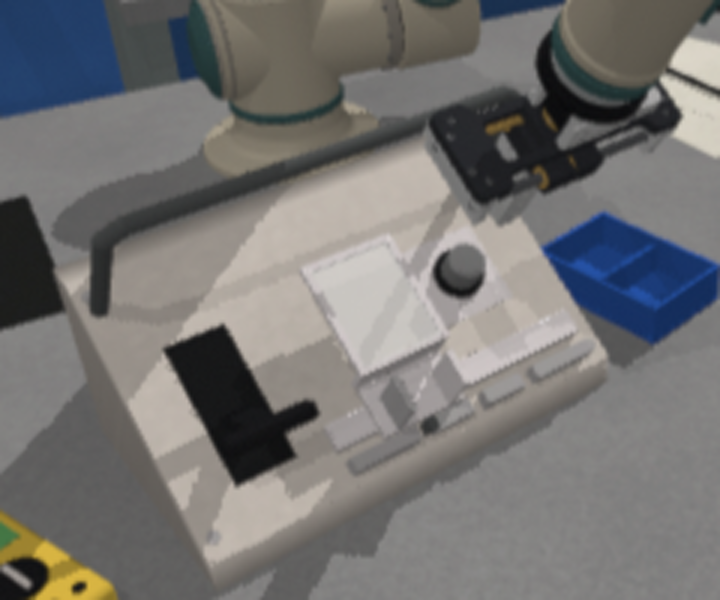

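The lever has dropped (bar from (235,430) to (318,405)) and the guard is parked. Now I'll lift the lever.

```bash
python3 - <<'E'
from h import *
from plant import r,gripper_to,telemetry as t,vision,models
q=quat(); U,V,N=axes()
def st(m): print(m,round(t.current_t(),2),"p",np.round(((np.array(t.current_ee_pos())-W(0,0,0))@np.array([U,V,N]).T)*1e3,1),"F",np.round([a@np.array(t.current_wrist_force()) for a in axes()],1))
r.move_l(tcp(18,119,110),q,vel=.25); r.move_l(tcp(18,119,48),q,vel=.15,guard=10); st("low")
for u in (60,90,110,118,124):
    h_=r.move_l(tcp(u,119,48),q,vel=.07,guard=20); st((u,h_))
    if h_: break
r.move_l(np.array(t.current_ee_pos())-.06*U,q,vel=.15); st("back")
r.move_l(np.array(t.current_ee_pos())+.06*N,q,vel=.2)
r.move_l(tcp(30,-120,140),q,vel=.25)
im=vision.snapshot("scene")
for n in("lever_bar","guard_grip"): print(n,[(np.round(d["at"],4).tolist(),round(d["score"],2)) for d in models.mark_of(n,"scene")[:1]])
cv2.imwrite("pics/s3.png",cv2.resize(im[:,:,::-1][120:320,100:340],None,fx=3,fy=3,interpolation=cv2.INTER_CUBIC))
E
```

```text
low 17.57 p [ 18.3 118.3  74.4] F [ 0.6 -0.1  0. ]
(60, False) 18.32 p [ 59.3 119.5  75.2] F [-4.9  0.9  4. ]
(90, False) 18.9 p [ 90.2 119.2  73.4] F [-2.3  0.7  1.8]
(110, False) 19.33 p [111.1 119.   72.9] F [ 0.6  0.3 -0.5]
(118, False) 19.6 p [118.5 119.1  73.2] F [-0.5 -0.6 -1. ]
(124, False) 19.85 p [123.3 119.   73.2] F [-3.5 -1.1  0.2]
back 20.41 p [ 63.9 118.9  72.8] F [-0.   0.3 -0.3]
lever_bar [([0.5663, -0.2066, 0.1645], 0.7)]
guard_grip [([0.6195, -0.0719, 0.0877], 0.91)]
```

View pics/s3.png

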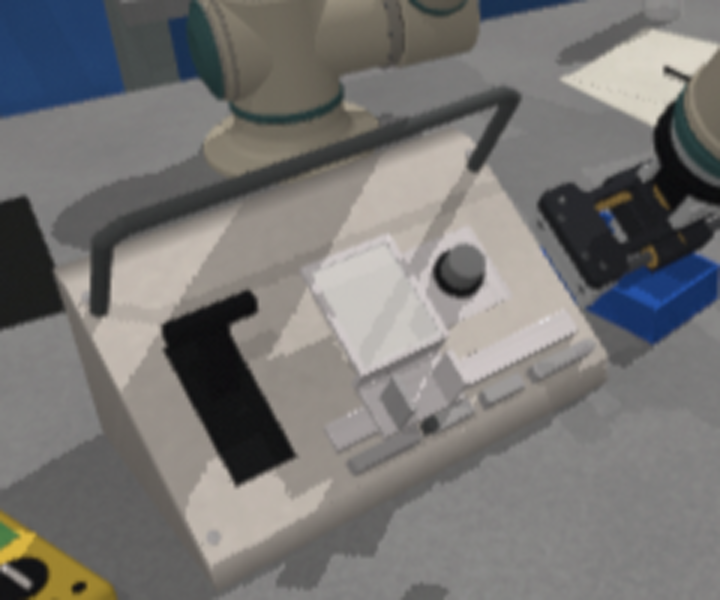

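The lever is up (bar (165,325)–(255,300), measured within 3 mm of its fully-up position). The guard is parked within about 1 mm of park_grip, the button is out and the arm is clear.

```bash
python3 -c "
from plant import r
r.hold(.3); print(r.sign_off())"
```

```text
the job is handed in; nothing more can be done
None
```

The job is handed in: I parked the guard in the last notch, pressed the test button until the lever dropped, and lifted the lever back up, where it stayed; I didn't touch anything else on the bench.

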